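# Tip back the weighted hold-down and slide the setting ring out

### The arm

A 7-joint arm with a two-finger parallel gripper is mounted at the origin on the work surface; the furniture and walls round the work are solid. World frame = base frame: x ahead of the robot, y to its left, z up, the work surface at z = 0. Lengths are in m, angles in rad, forces in N, time in s.
With the tool pointing down it reaches from about 0.425 to 1.025 m from the base axis. Payload 9.4 kg.
Tool frame: the origin (TCP) lies midway between the tips of the shut fingers; the grasp point (between the pads) lies 19 mm behind it (hold_point_z is the distance from the TCP to the grasp point, in m); z points along the fingers, y is the direction in which the jaws open and shut (so a half turn about z gives the same grasp; the last joint's range is limited). The gripper opens to 85 mm and grips with 20 to 120 N. Pads are 22 mm wide; open, the fingers measure 114 mm over their backs; the gripper's body (76 mm by 85 mm) begins 54 mm behind the grasp point. The pads swing forward as they close: fully open they stand 13 mm farther back than shut.
Start: joints at [-1.317, 0.599, -0.003, 1.599, 0.002, 0.943, -0.08], TCP at [0.235, 0.686, 0.231] pointing down, gripper open.
Joint ranges: [-2.57, 2.57], [-0.35, 1.97], [-1.29, 1.29], [0.11, 2.56], [-1.05, 4.19], [0.11, 1.86], [-2.63, 2.63]. Speed limits (rad/s): [2.22, 2.22, 3.01, 3.01, 3.14, 3.14, 3.14].

### API

Orientations are given as a rotation vector (axis times angle).
In Python, from plant import get_state, read_camera, calibration, sign_off, boxes_of, outline_of, landmark_of, hold_point_z gives the robot as it stands.
- The arm moves only by the tool arm_command, never from a script. Its argument "targets" is a list of rows, each an object of numbers: "dx", "dy", "dz": the shift along the world's x, y, z in mm; "rx", "ry", "rz": the turn, a rotation vector about the world's x, y, z in degrees. In form: [{"dx": .., "dy": .., "dz": .., "rx": .., "ry": .., "rz": ..}, ...]. A call has 1 to 10 rows; each row is the pose to reach, as a shift and turn from the pose commanded when the call began; what a row does not reach only later rows make up. A row lasts 1/8 s, in which the tool goes at most 62.5 mm and 10.7 degrees, less where a joint would pass 70% of its speed; a pose out of reach is approached as far as the arm can. A call with a gripper value outside its range is refused whole. "grip" is the closure, from -1 (fully open) to 1 (shut), set as the call begins (left out, the last holds). The fingers move at their own pace and stop on an object; "squeeze" is the grip in N (left out, the last holds). Time passes only in rows, so rows that repeat a pose let the fingers close. It gives the time, the measured TCP pose, the force and the opening at its end, in the units of the state.
- get_state(): the state, without advancing time (a new reading comes with each control period).
- read_camera(name): name is "scene" or "side" or "wrist"; returns (picture, depth): 384x512x3 uint8, red, green, blue; 384x512 float32, m along the optical axis (not along the pixel's ray), 0 where there is no reading.
- calibration(name): a dict with "camera_matrix" (3x3 intrinsics, pixels), "cam_to_world" (4x4, takes a point from camera to world coordinates). Camera axes: x right, y up, looking along -z (the intrinsics and any distortion apply to the point x, -y, -z); pixel columns grow to the right and rows downward; lengths in m; the calibration is good to about 2 mm. A picture is of the moment at which its call begins: read the wrist's pose just before it. calibration takes no time and is no camera call; for the wrist camera it gives the pose at the moment of the call.
- sign_off(): hands the job in, once; it reports no verdict.
Trained networks look in the newest picture that a camera, given by its name, has taken for a name from the list of things; names that differ only in an ending like _2 or _b are one class to them, and where a whole thing is asked for, a point or a joint stands for the part that bears it (a point fixed in the world has none). Each returns a list of dicts, best first, with "score" (0 to 1); they miss things now and then, are a little off and sometimes report something else, mostly with a low value. They report only what shows in the picture. A call takes as long as a camera call. They do not tell look-alikes from the thing itself.
- boxes_of(query, camera): "location" ([column, row] in pixels, amid what is visible of it).
- outline_of(query, camera): "region" (384x512 bool, what is visible of it) and "location" ([column, row] in pixels, amid what is visible of it).
- landmark_of(query, camera): "location" ([column, row] in pixels: a listed point, or the origin of a listed thing).
The state is a dict: "time_s": time; "joint_positions": joint angles; "qvel": joint speeds; "joint_torque": joint torques, N m; "eef_pos": TCP position; "eef_rot": TCP orientation; "contact_force": force on the tool from outside, world axes, zero at the start; "ft_torque": the same for the moment, N m; "finger_gap": finger opening in m.
Only numpy, scipy, OpenCV 4.12 (cv2) and the standard library are available. Lean on these libraries where they do the work, as an engineer would, in place of code of your own. Each camera call takes 0.05 s, during which the arm holds its last target. There are 200 camera calls.

### The job

The knurled setting ring is still held down in the checking fixture by the weighted arm. Push the arm's black crossbar handle up from below until the arm passes its balance point, tips back and stays raised on its rubber buffer by itself; then push the ring along the slideway until it rests against the end stop. Push only: the ring stays flat on the slideway and is never lifted, and the micrometer, the plug gauge and the small loose cage ring beside the fixture are left where they are.

Things in the scene. Friction and masses are not known exactly. Their poses are not given: they have to be found in the camera images.
- fixture: Ring checking fixture, fixed to the desk: grey base plate, in its frame x -127 to +127, y -115 to +90 mm, top 16 mm above the desk. Origin on the desk, z up. A slideway for the ring runs along y near its -x edge. Two pivot cheeks (x +20 to +65, y -35 to +35 mm, 100 mm high) carry the weighted arm, which points to -x. A rubber-capped buffer post stands behind them at x = +85 mm.
- holddown (a joint): Hinge of the weighted arm, rad: about 0 when down with its foot in the ring, growing as the handle is pushed up and over towards the fixture's +x; stop at 1.65, with the weight rod on the buffer. Balance point about 0.8: below it the arm falls back on the ring, beyond it the arm slowly tips to the stop and stays. Damping 0.18 N m s/rad; 1 to 2 N up at the handle starts it.
- holddown_handle (a point): Centre of the black crossbar handle, a round bar 18 mm thick, 70 mm long, along the fixture's y. It circles the pivot at radius 200 mm. At the start it is at x = -152, y = 0 mm in the fixture's frame, 125 mm above the desk, 25 mm outside the base plate, with free space below it and towards -x; a thin cranked rod joins its middle to the arm on the +x side. Raised, it is 270 mm above the desk.
- holddown_pivot (a point): Midpoint of the arm's hinge axis (along the fixture's y), at x = +42, y = 0 mm in the fixture's frame, 80 mm above the desk. The steel arm, 20 mm wide, runs from here to -x; a steel weight 43 mm across on a rod stands up from here, its centre 75 mm away. Raised, the foot sticks out towards -x, its end 40 mm in front of the pivot and about 210 mm above the desk.
- setting_ring: Knurled steel setting ring, 54 mm outside diameter, bore about 26 mm, 18 mm high, 0.24 kg, loose. Origin at the centre of its underside, z up. At the start it lies on the slideway at x = -82, y = 0 mm in the fixture's frame, under the arm's foot, whose 18 mm boss stands 6 mm deep in its bore, so that it cannot be slid away while the arm is down.
- ring_home (a point): Where the centre of the ring's underside lies when the ring rests against the end stop: x = -82, y = -73 mm in the fixture's frame, on the slideway, 18 mm above the desk; axes as the fixture's. The slideway runs along y between fences 57 mm apart and 5 mm high; the stop bar, 14 mm high, closes its -y end with its face at y = -100 mm; the +y end is open.
- micrometer: Outside micrometer, 46 x 140 x 14 mm, loose, lying on the desk beside the fixture's +y edge; origin at the centre of its underside. To be left alone.
- plug_gauge: Plug gauge, a round bar 105 mm long and 16 mm thick, loose, lying on the desk behind the fixture (its +x side); origin at the centre of its underside. To be left alone.
- cage_ring: Plain small ring, 32 mm across and 9 mm high, loose, lying on the desk beyond the fixture's -y edge; origin at the centre of its underside. To be left alone.
Not all that is in view belongs to the job. What is meant by the setting_ring is not brown or orange, and is the smaller of those in its own colour.

How it is judged:
On the way, in this order (a step that is already met when the one before it is completed fails the run):
1. the arm rests raised against its buffer while the ring is still at its place under the foot (value of joint holddown above 1.5 rad and velocity of joint holddown between -0.1 and 0.1 rad/s and y of setting_ring in the frame of ring_home above 0.055 m), for 0.2 s.
2. the ring rests against the end stop (horizontal distance between setting_ring and ring_home below 0.007 m and z of setting_ring in the frame of ring_home below 0.004 m and angle between setting_ring's own z axis and vertical below 0.1 rad), for 0.2 s.
At the end, for the whole second after the job is handed in: The arm is raised beyond 1.5 rad (stop at 1.65) and at rest; the ring lies flat on the slideway within 7 mm of its place against the end stop, at rest (all of step 2 and value of joint holddown above 1.5 rad and velocity of joint holddown between -0.1 and 0.1 rad/s and linear speed of setting_ring below 0.02 m/s); the robot touches nothing.
It fails at once if the setting ring is lifted more than 8 mm off the slideway (z of setting_ring in the frame of fixture above 0.026 m).
It fails at once if the setting ring is tipped (angle between setting_ring's own z axis and vertical above 0.35 rad).
It fails at once if the micrometer is moved by more than 15 mm (distance of micrometer from where it was at the start of the episode above 0.015 m).
It fails at once if the plug gauge is moved by more than 15 mm (distance of plug_gauge from where it was at the start of the episode above 0.015 m).
It fails at once if the cage ring is moved by more than 15 mm (distance of cage_ring from where it was at the start of the episode above 0.015 m).
It also fails if it takes over 51 s, if anything falls off the work surface, if the arm or the gripper's body presses on something with over 40 N, if the wrist force passes 120 N, or if a joint passes its speed limit or range.

## Working session

There is one attempt and no reset: what is moved stays moved. The work goes in short steps, Python scripts to look and compute and a tool call to move; the robot and the scene stay as the last step left them, time stands still between calls to the robot, and variables do not carry over. Pictures are saved under pics/ and viewed, about 8 in all and at most 12, crops included, and the job is handed in when it is done.

Besides the shell and the picture viewer there is one more tool, called after "Request:" as name([rows], argument=value, ...), one row to a line, values as JSON. arm_command: Moves the arm, as the interface text tells. Its arguments: {"type":"object","properties":{"targets":{"type":"array"},"grip":{"type":"number"},"squeeze":{"type":"number"}},"required":["targets"]}

```bash
mkdir -p pics; cat > h.py <<'E'
import numpy as np, cv2
from plant import *
def px2w(cam,uv,depth=None,z=None,win=2):
    c=calibration(cam);K=np.array(c["camera_matrix"]);T=np.array(c["cam_to_world"])
    u,v=uv;r=np.array([(u-K[0,2])/K[0,0],-(v-K[1,2])/K[1,1],-1.])
    if z is not None:
        d=T[:3,:3]@r; s=(z-T[2,3])/d[2]; return T[:3,3]+s*d
    p=depth[int(v)-win:int(v)+win+1,int(u)-win:int(u)+win+1];p=p[p>0]
    return T[:3,3]+T[:3,:3]@r*np.median(p)
def cloud(cam,depth):
    c=calibration(cam);K=np.array(c["camera_matrix"]);T=np.array(c["cam_to_world"])
    v,u=np.mgrid[:384,:512]
    P=np.stack([(u-K[0,2])/K[0,0]*depth,-(v-K[1,2])/K[1,1]*depth,-depth],-1)
    return P@T[:3,:3].T+T[:3,3]
E
python3 - <<'E'
from h import *
s=get_state();print(s["time_s"],s["eef_pos"],s["eef_rot"])
ims=[]
for c in("scene","side"):
    im,d=read_camera(c);ims.append(im);np.save(c+"_d.npy",d)
    print(c,np.round(np.array(calibration(c)["cam_to_world"])[:3,3],3), calibration(c).keys())
    for n in("holddown_handle","holddown_pivot","ring_home","fixture","setting_ring","cage_ring","micrometer","plug_gauge"):
        for q in landmark_of(n,c)[:3]:
            u,v=q["location"]
            print(n,round(q["score"],2),np.round([u,v]),np.round(px2w(c,(u,v),d),3))
cv2.imwrite("pics/a.png",cv2.cvtColor(cv2.resize(np.vstack(ims),(400,600)) if 0 else ims[0],cv2.COLOR_RGB2BGR))
cv2.imwrite("pics/b.png",cv2.cvtColor(ims[1],cv2.COLOR_RGB2BGR))
E
```

```text
0.0 [0.23537051 0.68521302 0.23039513] [-5.17173800e-01 -3.09861931e+00  2.49263993e-03]
scene [-0.174 -0.57   0.581] dict_keys(['camera_matrix', 'cam_to_world'])
holddown_handle 0.62 [176. 160.] [0.525 0.203 0.13 ]
holddown_pivot 0.75 [256. 188.] [0.591 0.013 0.09 ]
ring_home 0.86 [197. 218.] [0.496 0.114 0.017]
fixture 0.81 [235. 216.] [0.563 0.055 0.016]
fixture 0.36 [313. 223.] [ 0.652 -0.108  0.014]
setting_ring 0.87 [342. 247.] [ 0.596 -0.212  0.021]
setting_ring 0.86 [172. 259.] [0.346 0.038 0.02 ]
setting_ring 0.84 [131. 250.] [0.319 0.133 0.017]
cage_ring 0.63 [249. 252.] [ 0.484 -0.051 -0.001]
cage_ring 0.46 [174. 157.] [0.6   0.29  0.092]
micrometer 0.51 [264. 189.] [0.642 0.027 0.063]
side [0.426 1.02  0.556] dict_keys(['camera_matrix', 'cam_to_world'])
holddown_handle 0.62 [264. 233.] [0.53  0.216 0.13 ]
holddown_handle 0.58 [176. 257.] [0.734 0.118 0.004]
holddown_pivot 0.75 [238. 212.] [0.609 0.049 0.087]
ring_home 0.82 [286. 258.] [0.496 0.109 0.016]
fixture 0.61 [244. 256.] [0.582 0.141 0.035]
setting_ring 0.87 [253. 203.] [ 0.608 -0.164  0.016]
setting_ring 0.86 [253. 265.] [0.557 0.171 0.033]
setting_ring 0.73 [346. 256.] [0.372 0.091 0.021]
cage_ring 0.62 [297. 233.] [ 0.483 -0.035  0.002]
micrometer 0.81 [175. 254.] [0.736 0.114 0.01 ]
plug_gauge 0.57 [225. 215.] [0.639 0.051 0.08 ]
```

View pics/a.png

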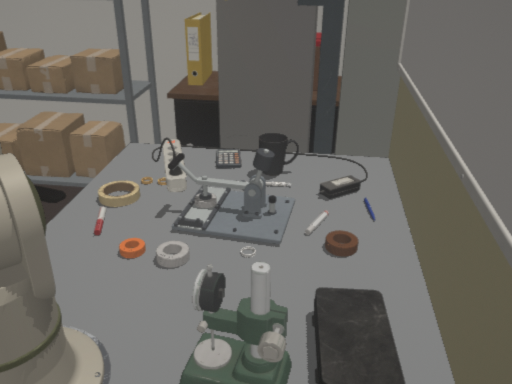

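View pics/b.png

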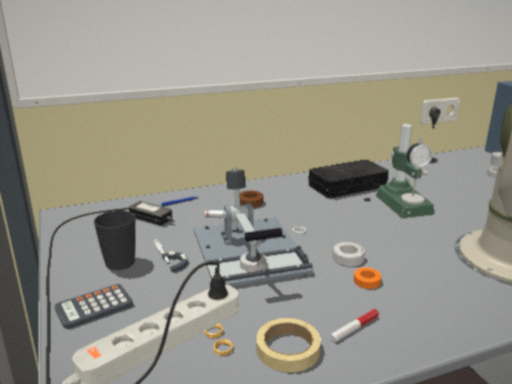

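Side view shows the fixture at about (250,245), the black crossbar at (264,233), the ring under the foot at (253,263) and a power strip with a plug at (217,285). The scene view shows the plate at (235,215). Next I'll fit the fixture pose from depth.

```bash
python3 - <<'E'
from h import *
from scipy.optimize import minimize
P=[];
for c in("scene","side"):
    P.append(cloud(c,np.load(c+"_d.npy")).reshape(-1,3)[np.load(c+"_d.npy").ravel()>0])
    p=P[-1]; near=np.linalg.norm(p[:,:2]-[.593,.061],axis=1)<.22
    h=np.histogram(p[near,2],bins=np.arange(-.01,.03,.002));print(c,h[0])
    m=near&(abs(p[:,2]-.016)<.005);q=p[m]
    img=np.zeros((500,500),np.uint8);ij=((q[:,:2]-[.343,-.189])*1000).astype(int)
    ok=((ij>=0)&(ij<500)).all(1);img[ij[ok,1],ij[ok,0]]=255
    img=cv2.morphologyEx(img,cv2.MORPH_CLOSE,np.ones((9,9)));img=cv2.morphologyEx(img,cv2.MORPH_OPEN,np.ones((9,9)))
    n,l,s,_=cv2.connectedComponentsWithStats(img);k=1+np.argmax(s[1:,4])
    r=cv2.minAreaRect(np.argwhere(l==k)[:,::-1].astype(np.float32));print(r, np.array(r[0])/1000+[.343,-.189])
    cv2.imwrite(f"pics/top_{c}.png",img)
# height map of everything >16mm
A=np.vstack(P);m=(abs(A[:,0]-.6)<.25)&(abs(A[:,1]-.13)<.25)&(A[:,2]<.4);A=A[m]
H=np.zeros((250,250));i=((A[:,:2]-[.35,-.12])*500).astype(int).clip(0,249)
np.maximum.at(H,(i[:,1],i[:,0]),A[:,2])
cv2.imwrite("pics/top.png",cv2.resize(cv2.applyColorMap((H/.2*255).clip(0,255).astype(np.uint8),cv2.COLORMAP_JET)[::-1],(600,600),interpolation=0))
E
```

```text
scene [   0    0    5  485 3923 2436  169  127  142  148  182  361 1606 1124
  307  247  347  106   66]
((255.39039611816406, 219.0410919189453), (205.82559204101562, 177.521484375), 24.443954467773438) [0.5983904  0.03004109]
side [   0    0   31 1499 5207 1188   93  123  169  203  238  600 1726  936
  335  370  287   63   53]
((303.080078125, 235.0128631591797), (107.83648681640625, 162.4876708984375), 24.3764705657959) [0.64608008 0.04601286]
```

View pics/top.png

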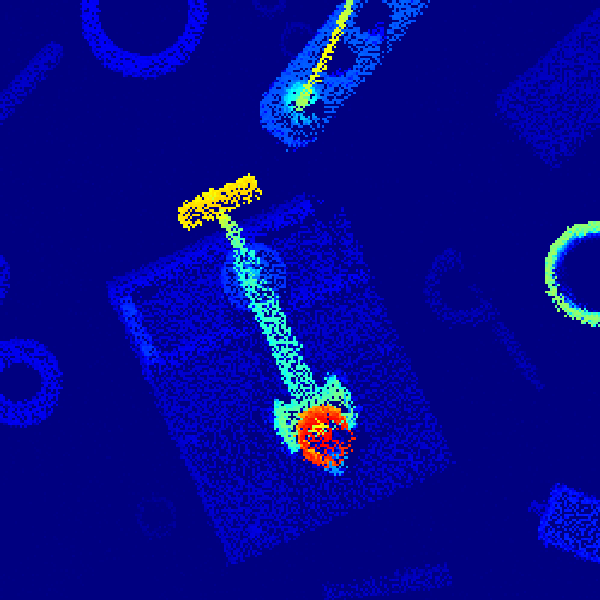

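Request:
arm_command([
  {"dx": 25, "dy": -42, "dz": 35, "rz": 5},
  {"dx": 55, "dy": -94, "dz": 70, "rz": 12},
  {"dx": 85, "dy": -146, "dz": 80, "rz": 18},
  {"dx": 115, "dy": -198, "dz": 80, "rz": 24},
  {"dx": 145, "dy": -250, "dz": 80, "rz": 30},
  {"dx": 175, "dy": -302, "dz": 80, "rz": 36},
  {"dx": 205, "dy": -354, "dz": 80, "rz": 40},
  {"dx": 230, "dy": -395, "dz": 80, "rz": 43},
  {"dx": 246, "dy": -421, "dz": 80, "rz": 43.4},
  {"dx": 246, "dy": -421, "dz": 80, "rz": 43.4},
], grip=1)

```text
validation failed for argument at $.ta...
```

Request:
arm_command([
  {"rx": 3.7, "ry": -8.2},
  {"rx": 7.4, "ry": -16.4},
  {"rx": 11.2, "ry": -24.6},
  {"rx": 14.9, "ry": -32.8},
  {"rx": 18.6, "ry": -41},
  {"rx": 18.6, "ry": -41},
  {"rx": 18.6, "ry": -41},
])

```text
validation failed for argument at $.ta...
```

```bash
python3 - <<'E'
from h import *
from scipy.spatial.transform import Rotation as R
s=get_state();print(s["time_s"],s["eef_pos"],s["joint_positions"],s["contact_force"]);print(R.from_rotvec(s["eef_rot"]).as_matrix().round(2))
ims=[read_camera(c)[0] for c in("side","scene")]
cv2.imwrite("pics/c.png",cv2.cvtColor(np.vstack([ims[0][60:360],ims[1][60:360]]),cv2.COLOR_RGB2BGR))
E
```

```text
0.9 [0.23550248 0.68565808 0.231299  ] [-1.31668441  0.59925664 -0.00247172  1.59942089  0.00178923  0.94294674
 -0.07979922] [-1.31157704  0.2482516   0.60483787]
[[-0.95  0.32  0.  ]
 [ 0.32  0.95 -0.  ]
 [-0.   -0.   -1.  ]]
```

View pics/c.png

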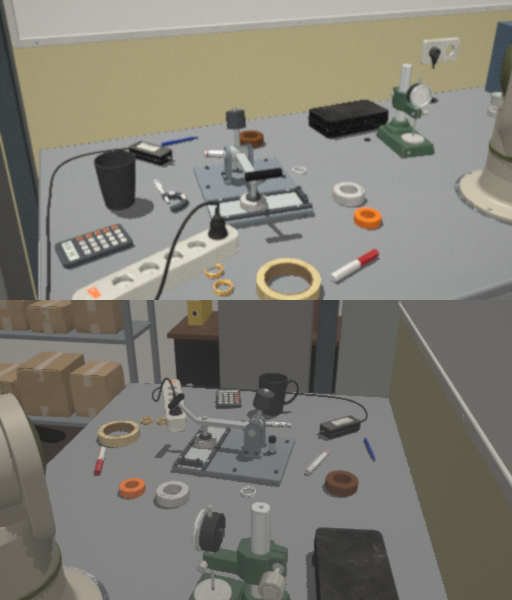

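The picture is unchanged because both moves were refused. The rows probably need all six keys, so I'll resend them that way.

Request:
arm_command([
  {"dx": 25, "dy": -42, "dz": 35, "rx": 0, "ry": 0, "rz": 5},
  {"dx": 55, "dy": -94, "dz": 70, "rx": 0, "ry": 0, "rz": 12},
  {"dx": 85, "dy": -146, "dz": 80, "rx": 0, "ry": 0, "rz": 18},
  {"dx": 115, "dy": -198, "dz": 80, "rx": 0, "ry": 0, "rz": 24},
  {"dx": 145, "dy": -250, "dz": 80, "rx": 0, "ry": 0, "rz": 30},
  {"dx": 175, "dy": -302, "dz": 80, "rx": 0, "ry": 0, "rz": 36},
  {"dx": 205, "dy": -354, "dz": 80, "rx": 0, "ry": 0, "rz": 40},
  {"dx": 230, "dy": -395, "dz": 80, "rx": 0, "ry": 0, "rz": 43},
  {"dx": 246, "dy": -421, "dz": 80, "rx": 0, "ry": 0, "rz": 43.4},
  {"dx": 246, "dy": -421, "dz": 80, "rx": 0, "ry": 0, "rz": 43.4},
], grip=1)

```text
time_s: 2.25
eef_pos: [0.4829, 0.2621, 0.3115]
eef_rot: [-0.658, 3.071, -0.001]
contact_force: [-0.7, 0.1, -0.7]
finger_gap: -0.0001
```

Request:
arm_command([
  {"dx": 0, "dy": 0, "dz": 0, "rx": 3.7, "ry": -8.2, "rz": 0},
  {"dx": 0, "dy": 0, "dz": 0, "rx": 7.4, "ry": -16.4, "rz": 0},
  {"dx": 0, "dy": 0, "dz": 0, "rx": 11.2, "ry": -24.6, "rz": 0},
  {"dx": 0, "dy": 0, "dz": 0, "rx": 14.9, "ry": -32.8, "rz": 0},
  {"dx": 0, "dy": 0, "dz": 0, "rx": 18.6, "ry": -41, "rz": 0},
  {"dx": 0, "dy": 0, "dz": 0, "rx": 18.6, "ry": -41, "rz": 0},
  {"dx": 0, "dy": 0, "dz": 0, "rx": 18.6, "ry": -41, "rz": 0},
])

```text
time_s: 3.12
eef_pos: [0.4992, 0.2379, 0.3115]
eef_rot: [-0.482, 2.436, 0.044]
contact_force: [0.7, -0.8, 0.6]
finger_gap: 0.0
```

```bash
python3 - <<'E'
from h import *
from scipy.spatial.transform import Rotation as R
s=get_state();print(s["time_s"],s["eef_pos"],s["joint_positions"].round(2),s["contact_force"]);print(R.from_rotvec(s["eef_rot"]).as_matrix().round(2))
E
```

```text
3.125 [0.49924094 0.23785322 0.311498  ] [-0.82  0.14  0.12  2.37  1.45  0.26 -0.11] [ 0.65439518 -0.79838794  0.57057133]
[[-0.72 -0.35  0.59]
 [-0.33  0.93  0.15]
 [-0.61 -0.09 -0.79]]
```

Request:
arm_command([
  {"dx": 0, "dy": 0, "dz": -60, "rx": 0, "ry": 0, "rz": 0},
  {"dx": 0, "dy": 0, "dz": -100, "rx": 0, "ry": 0, "rz": 0},
  {"dx": 0, "dy": 0, "dz": -100, "rx": 0, "ry": 0, "rz": 0},
  {"dx": 0, "dy": 0, "dz": -100, "rx": 0, "ry": 0, "rz": 0},
])

```text
time_s: 3.62
eef_pos: [0.4986, 0.2377, 0.209]
eef_rot: [-0.484, 2.441, 0.044]
contact_force: [-0.4, -0.2, 0.4]
finger_gap: -0.0001
```

```bash
cat > st.py <<'E'
from h import *
from scipy.spatial.transform import Rotation as R
s=get_state();print(s["time_s"],s["eef_pos"].round(4),s["joint_positions"].round(2),s["contact_force"].round(1));print(R.from_rotvec(s["eef_rot"]).as_matrix().round(2))
C=np.array([.595,.074]);X=np.array([.413,-.911]);Y=np.array([.911,.413]);d=s["eef_pos"][:2]-C
print("fixture xy mm",(d@X*1000).round(1),(d@Y*1000).round(1))
E
python3 st.py
```

```text
3.625 [0.4986 0.2377 0.209 ] [-0.61  0.35 -0.13  2.48  2.29  0.43 -0.99] [-0.4 -0.2  0.4]
[[-0.73 -0.35  0.59]
 [-0.33  0.93  0.15]
 [-0.6  -0.09 -0.79]]
fixture xy mm -188.9 -20.3
```

Request:
arm_command([
  {"dx": -12, "dy": 7, "dz": -30, "rx": 0, "ry": 0, "rz": 0},
  {"dx": -12, "dy": 7, "dz": -70, "rx": 0, "ry": 0, "rz": 0},
  {"dx": -12, "dy": 7, "dz": -110, "rx": 0, "ry": 0, "rz": 0},
  {"dx": -12, "dy": 7, "dz": -131, "rx": 0, "ry": 0, "rz": 0},
  {"dx": -12, "dy": 7, "dz": -131, "rx": 0, "ry": 0, "rz": 0},
  {"dx": -12, "dy": 7, "dz": -131, "rx": 0, "ry": 0, "rz": 0},
])

```text
time_s: 4.38
eef_pos: [0.4874, 0.2436, 0.0789]
eef_rot: [-0.479, 2.442, 0.044]
contact_force: [0.2, 0.0, 0.5]
finger_gap: -0.0002
```

```bash
python3 st.py; python3 - <<'E'
from h import *
a=[read_camera(c)[0] for c in("side","wrist")]
cv2.imwrite("pics/d.png",cv2.cvtColor(np.hstack([cv2.resize(a[0][150:330,150:420],(400,267)),cv2.resize(a[1],(356,267))]),cv2.COLOR_RGB2BGR))
E
```

```text
4.375 [0.4874 0.2436 0.0789] [-0.18  0.84 -0.87  2.56  2.18  1.12 -0.91] [0.2 0.  0.5]
[[-0.73 -0.35  0.59]
 [-0.33  0.93  0.15]
 [-0.6  -0.09 -0.79]]
fixture xy mm -199.0 -28.0
```

View pics/d.png

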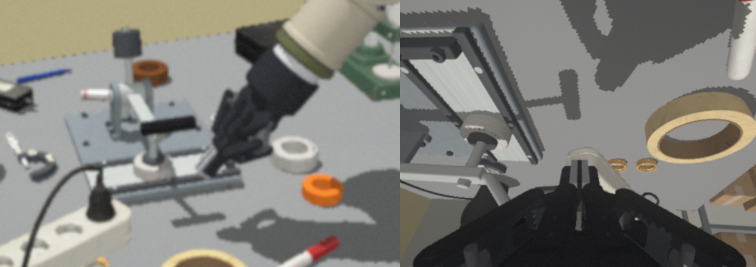

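The side crop shows the shut fingers at about (210,165), just outside the handle's near end (145–195,127). Next I slide in below the bar.

Request:
arm_command([
  {"dx": 5, "dy": -11, "dz": 0, "rx": 0, "ry": 0, "rz": 0},
  {"dx": 10, "dy": -22, "dz": 0, "rx": 0, "ry": 0, "rz": 0},
  {"dx": 15, "dy": -33, "dz": 0, "rx": 0, "ry": 0, "rz": 0},
  {"dx": 19, "dy": -42, "dz": 0, "rx": 0, "ry": 0, "rz": 0},
  {"dx": 19, "dy": -42, "dz": 0, "rx": 0, "ry": 0, "rz": 0},
])

```text
time_s: 5.1
eef_pos: [0.5071, 0.201, 0.0805]
eef_rot: [-0.48, 2.438, 0.041]
contact_force: [-0.8, 0.6, -0.8]
finger_gap: 0.0002
```

```bash
python3 st.py; python3 - <<'E'
from h import *
a=[read_camera(c)[0] for c in("side","wrist")]
cv2.imwrite("pics/e.png",cv2.cvtColor(np.hstack([cv2.resize(a[0][150:330,150:420],(400,267)),cv2.resize(a[1],(356,267))]),cv2.COLOR_RGB2BGR))
E
```

```text
5.1 [0.5071 0.201  0.0805] [ 0.12  1.01 -1.22  2.56  2.1   1.32 -0.62] [-0.8  0.6 -0.8]
[[-0.73 -0.35  0.59]
 [-0.33  0.93  0.15]
 [-0.6  -0.09 -0.79]]
fixture xy mm -152.0 -27.6
```

View pics/e.png

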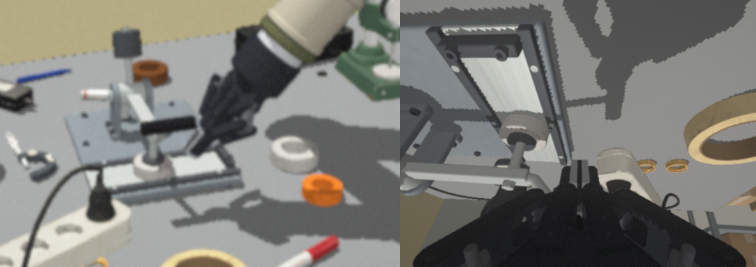

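The finger tip now sits at the bar's near end, just below it, with no contact force. Next I lift along the arc.

Request:
arm_command([
  {"dx": 0, "dy": 0, "dz": 8, "rx": 0, "ry": 0, "rz": 0},
  {"dx": 1, "dy": -2, "dz": 17, "rx": 0, "ry": 0, "rz": 0},
  {"dx": 2, "dy": -4.5, "dz": 27, "rx": 0, "ry": 0, "rz": 0},
  {"dx": 3.7, "dy": -8, "dz": 40, "rx": 0, "ry": 0, "rz": 0},
  {"dx": 5.4, "dy": -12, "dz": 51, "rx": 0, "ry": 0, "rz": 0},
  {"dx": 7.4, "dy": -16, "dz": 62, "rx": 0, "ry": 0, "rz": 0},
  {"dx": 10, "dy": -22, "dz": 73, "rx": 0, "ry": 0, "rz": 0},
  {"dx": 12.4, "dy": -27, "dz": 82, "rx": 0, "ry": 0, "rz": 0},
  {"dx": 15, "dy": -33, "dz": 91, "rx": 0, "ry": 0, "rz": 0},
])

```text
time_s: 6.32
eef_pos: [0.5219, 0.1676, 0.1722]
eef_rot: [-0.48, 2.438, 0.041]
contact_force: [-1.1, -1.4, -1.3]
finger_gap: -0.0
```

```bash
python3 st.py; python3 - <<'E'
from h import *
a=[read_camera(c) for c in("side","scene")]
P=np.vstack([cloud(c,a[i][1]).reshape(-1,3) for i,c in enumerate(("side","scene"))])
C=np.array([.595,.074]);X=np.array([.413,-.911]);Y=np.array([.911,.413])
q=np.c_[(P[:,:2]-C)@X,(P[:,:2]-C)@Y,P[:,2]]*1000
m=(q[:,1]>12)&(q[:,1]<34)&(q[:,0]<30)&(q[:,0]>-180)&(q[:,2]>110)&(q[:,2]<320);print("bar far half",m.sum(),np.median(q[m],0))
cv2.imwrite("pics/f.png",cv2.cvtColor(np.hstack([cv2.resize(a[0][0][130:310,150:420],(400,267)),cv2.resize(a[1][0][100:280,120:360],(356,267))]),cv2.COLOR_RGB2BGR))
E
```

```text
6.325 [0.5219 0.1676 0.1722] [ 0.31  0.73 -1.25  2.5   1.97  0.99 -0.45] [-1.1 -1.4 -1.3]
[[-0.72 -0.35  0.59]
 [-0.33  0.93  0.15]
 [-0.6  -0.09 -0.79]]
fixture xy mm -115.4 -27.9
bar far half 124 [-117.80860197   23.35863914  209.83861319]
```

View pics/f.png

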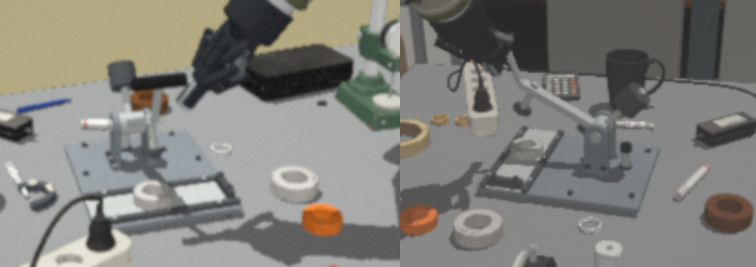

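The arm is up to about 0.47 rad on the finger, and the ring still lies in place at about (155,193) in the crop. I continue past the balance point.

Request:
arm_command([
  {"dx": 2.5, "dy": -5.5, "dz": 7, "rx": 0, "ry": 0, "rz": 0},
  {"dx": 5, "dy": -11, "dz": 15, "rx": 0, "ry": 0, "rz": 0},
  {"dx": 8.3, "dy": -18, "dz": 23, "rx": 0, "ry": 0, "rz": 0},
  {"dx": 12, "dy": -26, "dz": 31, "rx": 0, "ry": 0, "rz": 0},
  {"dx": 15.7, "dy": -35, "dz": 37, "rx": 0, "ry": 0, "rz": 0},
  {"dx": 19.4, "dy": -43, "dz": 43, "rx": 0, "ry": 0, "rz": 0},
  {"dx": 23.5, "dy": -52, "dz": 48, "rx": 0, "ry": 0, "rz": 0},
  {"dx": 27.3, "dy": -60, "dz": 53, "rx": 0, "ry": 0, "rz": 0},
  {"dx": 31.4, "dy": -69, "dz": 57, "rx": 0, "ry": 0, "rz": 0},
  {"dx": 35, "dy": -76.5, "dz": 61, "rx": 0, "ry": 0, "rz": 0},
])

```text
time_s: 7.68
eef_pos: [0.5573, 0.0909, 0.2324]
eef_rot: [-0.48, 2.438, 0.041]
contact_force: [-1.1, -0.2, 0.2]
finger_gap: -0.0002
```

```bash
cat > bar.py <<'E'
from h import *
a=[read_camera(c) for c in("side","scene")]
P=np.vstack([cloud(c,a[i][1]).reshape(-1,3) for i,c in enumerate(("side","scene"))])
C=np.array([.595,.074]);X=np.array([.413,-.911]);Y=np.array([.911,.413])
q=np.c_[(P[:,:2]-C)@X,(P[:,:2]-C)@Y,P[:,2]]*1000
m=(q[:,1]>14)&(q[:,1]<33)&(q[:,0]<150)&(q[:,0]>-180)&(q[:,2]>190)&(q[:,2]<320);print("bar far half",m.sum(),np.median(q[m],0))
r=np.abs(q[:,2]-36)<4;r&=(abs(q[:,0]+82)<35)&(q[:,1]<40)&(q[:,1]>-95)
print("ring top",r.sum(),q[r].min(0),q[r].max(0))
import sys
if len(sys.argv)>1: cv2.imwrite("pics/%s.png"%sys.argv[1],cv2.cvtColor(np.hstack([cv2.resize(a[0][0][130:310,150:420],(400,267)),cv2.resize(a[1][0][100:280,120:360],(356,267))]),cv2.COLOR_RGB2BGR))
E
python3 st.py; python3 bar.py
```

```text
7.675 [0.5573 0.0909 0.2324] [ 0.61  0.56 -1.24  2.4   1.9   0.65 -0.16] [-1.1 -0.2  0.2]
[[-0.73 -0.35  0.59]
 [-0.33  0.93  0.15]
 [-0.6  -0.09 -0.79]]
fixture xy mm -30.9 -27.4
bar far half 89 [-31.39231959  23.57906268 269.91362017]
ring top 388 [-111.27480919  -26.11075968   32.08628241] [-54.2161951   29.32958637  37.88644039]
```

Request:
arm_command([
  {"dx": 4, "dy": -9, "dz": 2, "rx": 0, "ry": 0, "rz": 0},
  {"dx": 8, "dy": -18, "dz": 4, "rx": 0, "ry": 0, "rz": 0},
  {"dx": 12, "dy": -26, "dz": 5, "rx": 0, "ry": 0, "rz": 0},
  {"dx": 12, "dy": -26, "dz": 5, "rx": 0, "ry": 0, "rz": 0},
  {"dx": 12, "dy": -26, "dz": 5, "rx": 0, "ry": 0, "rz": 0},
  {"dx": 12, "dy": -26, "dz": 5, "rx": 0, "ry": 0, "rz": 0},
  {"dx": 12, "dy": -26, "dz": 5, "rx": 0, "ry": 0, "rz": 0},
  {"dx": 12, "dy": -26, "dz": 5, "rx": 0, "ry": 0, "rz": 0},
])

```text
time_s: 8.78
eef_pos: [0.5689, 0.0658, 0.2372]
eef_rot: [-0.481, 2.438, 0.042]
contact_force: [0.2, -0.0, -1.2]
finger_gap: -0.0001
```

```bash
python3 st.py; python3 bar.py
```

```text
8.775 [0.5689 0.0658 0.2372] [ 0.68  0.55 -1.22  2.38  1.9   0.58 -0.08] [ 0.2 -0.  -1.2]
[[-0.73 -0.35  0.59]
 [-0.33  0.93  0.15]
 [-0.6  -0.09 -0.79]]
fixture xy mm -3.3 -27.2
bar far half 97 [ 97.51421668  23.39196762 273.40414233]
ring top 384 [-111.09268603  -27.33882289   32.00815338] [-55.51553985  28.70848128  37.62047038]
```

The bar reads x_f=+98 mm, z=273 mm with the finger clear of it, so the arm is resting at the stop. Next I back off and move behind the ring.

Request:
arm_command([
  {"dx": -12, "dy": 27, "dz": 10, "rx": 0, "ry": 0, "rz": 0},
  {"dx": -33, "dy": 73, "dz": 30, "rx": 0, "ry": 0, "rz": 0},
  {"dx": -10, "dy": 83, "dz": 45, "rx": 0, "ry": 0, "rz": 0},
  {"dx": 20, "dy": 96, "dz": 50, "rx": 0, "ry": 0, "rz": 0},
  {"dx": 40, "dy": 105, "dz": 50, "rx": 0, "ry": 0, "rz": 0},
  {"dx": 40, "dy": 105, "dz": 50, "rx": 0, "ry": 0, "rz": 0},
])

```text
time_s: 9.62
eef_pos: [0.6097, 0.1714, 0.2873]
eef_rot: [-0.48, 2.438, 0.043]
contact_force: [-0.5, 0.8, 0.1]
finger_gap: 0.0002
```

```bash
python3 st.py; python3 - <<'E'
from h import *
from scipy.spatial.transform import Rotation as R
s=get_state();G=np.array([[-.911,-.413,0],[-.413,.911,0],[0,0,-1]])
print((R.from_matrix(G)*R.from_rotvec(s["eef_rot"]).inv()).as_rotvec(degrees=True))
E
python3 bar.py
```

```text
9.625 [0.6097 0.1714 0.2873] [ 0.43  0.48 -1.16  2.21  1.59  0.61  0.07] [-0.5  0.8  0.1]
[[-0.73 -0.35  0.59]
 [-0.33  0.93  0.15]
 [-0.6  -0.09 -0.79]]
fixture xy mm -82.6 53.6
[-9.80359965 36.36646056  2.04156166]
bar far half 258 [-77.77662158  24.23700928 304.17957435]
ring top 381 [-110.59693447  -27.03370427   32.03228512] [-54.18471341  31.2152811   38.38579694]
```

Request:
arm_command([
  {"dx": 0, "dy": 0, "dz": 0, "rx": -2, "ry": 7.3, "rz": 0.4},
  {"dx": 0, "dy": 0, "dz": 0, "rx": -3.9, "ry": 14.5, "rz": 0.8},
  {"dx": 0, "dy": 0, "dz": 0, "rx": -5.9, "ry": 21.8, "rz": 1.2},
  {"dx": 0, "dy": 0, "dz": 0, "rx": -7.8, "ry": 29, "rz": 1.6},
  {"dx": 0, "dy": 0, "dz": 0, "rx": -9.8, "ry": 36.4, "rz": 2},
  {"dx": 0, "dy": 0, "dz": 0, "rx": -9.8, "ry": 36.4, "rz": 2},
  {"dx": 0, "dy": 0, "dz": 0, "rx": -9.8, "ry": 36.4, "rz": 2},
])

```text
time_s: 10.6
eef_pos: [0.6081, 0.1705, 0.2869]
eef_rot: [-0.664, 3.07, -0.003]
contact_force: [-0.7, -0.6, 0.1]
finger_gap: -0.0003
```

```bash
python3 st.py; python3 bar.py
```

```text
10.6 [0.6081 0.1705 0.2869] [ 0.34  0.68 -1.18  1.72  0.67  1.21  0.98] [-0.7 -0.6  0.1]
[[-0.91 -0.41  0.  ]
 [-0.41  0.91 -0.  ]
 [-0.   -0.   -1.  ]]
fixture xy mm -82.5 51.7
bar far half 54 [ 99.39735745  27.69325344 274.9413972 ]
ring top 388 [-111.64572513  -25.73320191   32.0381403 ] [-54.57102696  27.77457808  38.27919786]
```

Request:
arm_command([
  {"dx": 2, "dy": 1, "dz": -60, "rx": 0, "ry": 0, "rz": 0},
  {"dx": 4, "dy": 2, "dz": -120, "rx": 0, "ry": 0, "rz": 0},
  {"dx": 4, "dy": 2, "dz": -180, "rx": 0, "ry": 0, "rz": 0},
  {"dx": 4, "dy": 2, "dz": -225, "rx": 0, "ry": 0, "rz": 0},
  {"dx": 4, "dy": 2, "dz": -225, "rx": 0, "ry": 0, "rz": 0},
])

```text
time_s: 11.32
eef_pos: [0.6109, 0.1715, 0.06]
eef_rot: [0.664, -3.065, 0.003]
contact_force: [-1.0, 0.1, 0.6]
finger_gap: -0.0002
```

```bash
python3 st.py; python3 bar.py g
```

```text
11.325 [0.6109 0.1715 0.06  ] [ 0.21  0.91 -0.96  1.89  0.97  0.9   0.75] [-1.   0.1  0.6]
[[-0.91 -0.41 -0.  ]
 [-0.41  0.91 -0.  ]
 [ 0.01 -0.   -1.  ]]
fixture xy mm -82.2 54.7
bar far half 1638 [-84.62947772  24.15334207 261.69001485]
ring top 385 [-110.84787204  -26.94433909   32.05318989] [-52.61102394  29.45487015  37.66828713]
```

View pics/g.png

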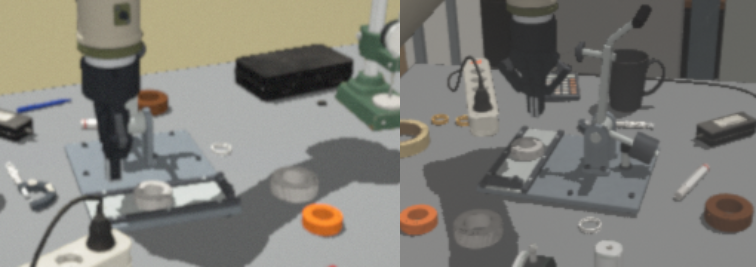

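The arm stands raised on its buffer (right panel, weight at (640,148)), and the fingers hang behind the ring at the open end. I lower them and push.

Request:
arm_command([
  {"dx": 0, "dy": 0, "dz": -20, "rx": 0, "ry": 0, "rz": 0},
  {"dx": 0, "dy": 0, "dz": -34, "rx": 0, "ry": 0, "rz": 0},
  {"dx": 0, "dy": 0, "dz": -34, "rx": 0, "ry": 0, "rz": 0},
  {"dx": -9, "dy": -4, "dz": -34, "rx": 0, "ry": 0, "rz": 0},
  {"dx": -18, "dy": -8, "dz": -34, "rx": 0, "ry": 0, "rz": 0},
  {"dx": -24, "dy": -11, "dz": -34, "rx": 0, "ry": 0, "rz": 0},
  {"dx": -30, "dy": -13.5, "dz": -34, "rx": 0, "ry": 0, "rz": 0},
  {"dx": -36, "dy": -16, "dz": -34, "rx": 0, "ry": 0, "rz": 0},
])

```text
time_s: 12.42
eef_pos: [0.5771, 0.1567, 0.0286]
eef_rot: [-0.663, 3.07, -0.001]
contact_force: [2.0, 0.3, 0.7]
finger_gap: 0.0001
```

```bash
python3 st.py; python3 bar.py
```

```text
12.425 [0.5771 0.1567 0.0286] [ 0.21  0.92 -0.92  1.99  1.06  0.81  0.65] [2.  0.3 0.7]
[[-0.91 -0.41  0.  ]
 [-0.41  0.91 -0.  ]
 [-0.   -0.   -1.  ]]
fixture xy mm -82.8 17.9
bar far half 910 [-120.11788436   23.30340625  263.89862506]
ring top 437 [-110.53557483  -48.21013579   32.0636146 ] [-53.7985935   28.86508497  39.93476889]
```

Request:
arm_command([
  {"dx": -6, "dy": -2.7, "dz": 0, "rx": 0, "ry": 0, "rz": 0},
  {"dx": -12, "dy": -5.4, "dz": 0, "rx": 0, "ry": 0, "rz": 0},
  {"dx": -18, "dy": -8.2, "dz": 0, "rx": 0, "ry": 0, "rz": 0},
  {"dx": -24, "dy": -10.9, "dz": 0, "rx": 0, "ry": 0, "rz": 0},
  {"dx": -30, "dy": -13.6, "dz": 0, "rx": 0, "ry": 0, "rz": 0},
  {"dx": -36, "dy": -16.3, "dz": 0, "rx": 0, "ry": 0, "rz": 0},
  {"dx": -40, "dy": -18.1, "dz": 0, "rx": 0, "ry": 0, "rz": 0},
  {"dx": -43, "dy": -19.5, "dz": 0, "rx": 0, "ry": 0, "rz": 0},
  {"dx": -45, "dy": -20.4, "dz": 0, "rx": 0, "ry": 0, "rz": 0},
  {"dx": -45, "dy": -20.4, "dz": 0, "rx": 0, "ry": 0, "rz": 0},
])

```text
time_s: 13.78
eef_pos: [0.5318, 0.1362, 0.0282]
eef_rot: [0.663, -3.07, 0.002]
contact_force: [1.4, 2.2, 1.7]
finger_gap: 0.0002
```

```bash
python3 st.py; python3 bar.py
```

```text
13.775 [0.5318 0.1362 0.0282] [ 0.23  0.88 -0.91  2.11  1.11  0.75  0.57] [1.4 2.2 1.7]
[[-0.91 -0.41 -0.  ]
 [-0.41  0.91 -0.  ]
 [ 0.   -0.   -1.  ]]
fixture xy mm -82.7 -31.9
bar far half 113 [ 97.24837098  22.1184109  273.84360651]
ring top 438 [-107.92437884  -94.94272876   32.02482474] [-52.82342846 -20.75945813  39.92237751]
```

Now small steps of about 1 mm until the force rises against the stop.

Request:
arm_command([
  {"dx": -1, "dy": -0.5, "dz": 0, "rx": 0, "ry": 0, "rz": 0},
  {"dx": -2, "dy": -0.9, "dz": 0, "rx": 0, "ry": 0, "rz": 0},
  {"dx": -2, "dy": -0.9, "dz": 0, "rx": 0, "ry": 0, "rz": 0},
])

```text
time_s: 14.25
eef_pos: [0.5298, 0.1352, 0.0281]
eef_rot: [0.663, -3.07, 0.002]
contact_force: [1.4, 0.6, 1.2]
finger_gap: 0.0002
```

Request:
arm_command([
  {"dx": -1, "dy": -0.5, "dz": 0, "rx": 0, "ry": 0, "rz": 0},
  {"dx": -1.8, "dy": -0.8, "dz": 0, "rx": 0, "ry": 0, "rz": 0},
  {"dx": -1.8, "dy": -0.8, "dz": 0, "rx": 0, "ry": 0, "rz": 0},
])

```text
time_s: 14.62
eef_pos: [0.5285, 0.1347, 0.0282]
eef_rot: [0.663, -3.07, 0.001]
contact_force: [4.0, 1.5, -0.8]
finger_gap: 0.0
```

Request:
arm_command([
  {"dx": -1, "dy": -0.4, "dz": 0, "rx": 0, "ry": 0, "rz": 0},
  {"dx": -1, "dy": -0.4, "dz": 0, "rx": 0, "ry": 0, "rz": 0},
])

```text
time_s: 14.88
eef_pos: [0.5283, 0.1347, 0.0285]
eef_rot: [-0.663, 3.069, -0.0]
contact_force: [5.9, 3.0, -0.2]
finger_gap: 0.0002
```

The force rises while the position holds, so the ring is against the stop. I back off and rise.

Request:
arm_command([
  {"dx": 3, "dy": 1.4, "dz": 0, "rx": 0, "ry": 0, "rz": 0},
  {"dx": 12, "dy": 5.4, "dz": 0, "rx": 0, "ry": 0, "rz": 0},
  {"dx": 27, "dy": 12.2, "dz": 0, "rx": 0, "ry": 0, "rz": 0},
  {"dx": 27, "dy": 12.2, "dz": 30, "rx": 0, "ry": 0, "rz": 0},
  {"dx": 27, "dy": 12.2, "dz": 80, "rx": 0, "ry": 0, "rz": 0},
  {"dx": 20, "dy": 28, "dz": 130, "rx": 0, "ry": 0, "rz": 0},
  {"dx": 5, "dy": 60, "dz": 170, "rx": 0, "ry": 0, "rz": 0},
  {"dx": -10, "dy": 95, "dz": 200, "rx": 0, "ry": 0, "rz": 0},
  {"dx": -10, "dy": 95, "dz": 200, "rx": 0, "ry": 0, "rz": 0},
])

```text
time_s: 16.0
eef_pos: [0.5169, 0.2334, 0.2313]
eef_rot: [-0.67, 3.066, 0.003]
contact_force: [-0.5, -1.3, -0.4]
finger_gap: 0.0
```

```bash
python3 st.py; python3 bar.py h; python3 - <<'E'
from h import *
C=np.array([.595,.074]);X=np.array([.413,-.911]);Y=np.array([.911,.413])
for c in("side","scene"):
    im,d=read_camera(c)
    for q in landmark_of("setting_ring",c)[:4]:
        w=px2w(c,q["location"],z=.018)[:2]-C;print(c,round(q["score"],2),(w@X*1e3).round(1),(w@Y*1e3).round(1))
E
```

```text
16.0 [0.5169 0.2334 0.2313] [ 0.22  0.66 -1.16  1.92  0.71  1.04  0.75] [-0.5 -1.3 -0.4]
[[-0.91 -0.42  0.  ]
 [-0.42  0.91  0.  ]
 [-0.    0.   -1.  ]]
fixture xy mm -177.5 -5.3
bar far half 98 [ 97.47690702  23.33128671 273.08636029]
ring top 366 [-108.90487971  -94.96272002   32.0105055 ] [-52.58849454 -45.87598684  38.73765389]
side 0.8 -194.7 -193.9
side 0.77 -100.7 -200.1
side 0.64 220.1 -76.8
side 0.58 -81.5 -71.0
scene 0.69 -82.5 -72.3
scene 0.69 -73.1 -243.4
scene 0.66 -161.6 -234.5
scene 0.56 259.4 -117.8
```

View pics/h.png

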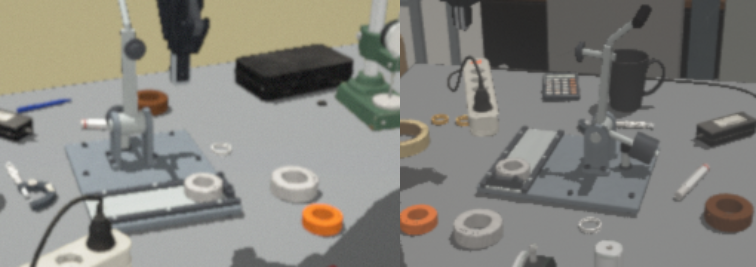

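The pictures show the arm raised and the ring against the stop at about (203,183) on the left and (513,168) on the right. It measures (-82,-72) mm against a target of (-82,-73). The loose parts are undisturbed and the robot is clear, so I'm handing in.

```bash
python3 -c "from plant import *; print(sign_off())"
```

```text
the job is handed in; nothing more can be done
None
```

The job is done and handed in at about 16 s of the 51 s allowed; sign-off gave no verdict.

**Arm:** I pushed the crossbar up from below with the shut fingers, tilted about 38°, until the arm passed its balance point and tipped back by itself. The last depth check put the handle at x ≈ +97 mm and 273 mm high in the fixture frame. That agrees with it resting on the buffer, where I worked out about +102 and 271 mm.

**Ring:** I then pushed the ring along the slideway with the tool vertical. At the end stop the force rose to about 6.6 N and the finger stopped advancing. After backing off, the networks placed the ring at (-82, -72) mm from the scene camera and (-81.5, -71) mm from the side camera. Home is (-82, -73), so both are within the 7 mm allowed. The ring looked flat.

**Loose parts:** The micrometer, plug gauge and cage ring looked unmoved in the last pictures; I did not measure them. The gripper was clear of everything.

**What did not go to plan:**
- My first two move calls were refused because the rows did not have all six keys, and nothing moved.
- The 45° tilt I wanted was out of reach; the arm stopped at about 38°, which was enough.
- Three of the handle depth readings taken while the gripper was in the way were wrong because they picked up the gripper. I did not use them.

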